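# Set the stage top on its three-point base

### The arm

A 6-joint arm with a two-finger parallel gripper is mounted at the origin on the work surface. World frame = base frame: x ahead of the robot, y to its left, z up, the work surface at z = 0. Lengths are in m, angles in degrees, forces in N, time in s.
With the tool pointing down it reaches from about 0.3 to 0.75 m from the base axis. Payload 8.5 kg.
Tool frame: the origin (TCP) lies between the finger pads; the fingertips stand 17 mm ahead of it and the grasp point (between the pads) lies 2 mm behind it; z points along the fingers, y is the direction in which the jaws open and shut (so a half turn about z gives the same grasp; the last joint's range is limited). The gripper opens to 85 mm and grips with 20 to 120 N. Pads are 22 mm wide; open, the fingers measure 114 mm over their backs; the gripper's body (76 mm by 85 mm) begins 54 mm behind the grasp point. The pads swing forward as they close: fully open they stand 13 mm farther back than shut.
Start: joints at [58.768, 21.807, 74.336, -0, 83.858, -12.336], TCP at [0.178, 0.52, 0.248] pointing down, gripper open.
Joint ranges: [-178.18, 178.18], [-50.72, 133.34], [12.68, 142.11], [-81.47, 261.47], [9.98, 163.14], [-165.26, 165.26]. Speed limits (degrees/s): [136.94, 136.94, 180, 180, 180, 180].

### API

Orientations are given as a 3x3 rotation matrix whose columns are the frame's x, y, z axes.
In Python, from rig import readout, eyes, env gives the robot as it stands.
- The arm moves only by the tool arm_command, never from a script. Its argument "rows" is text: rows parted by semicolons, each of 7 numbers parted by spaces: the closure, from 0 (fully open) to 1 (shut), then the shift along the tool's x, y, z in mm, then the turn, a rotation vector about the tool's x, y, z in degrees. In form: grip dx dy dz rx ry rz; .... A call has 1 to 5 rows; each row shifts and turns the commanded pose from where the row before left it, along the tool's axes as they then stand; what a row does not reach is not made up. A row lasts 1/12 s, in which the tool goes at most 41.7 mm and 7.16 degrees, less where a joint would pass 70% of its speed; a pose out of reach is approached as far as the arm can. A call with a gripper value outside its range is refused whole. The fingers move at their own pace and stop on an object; "squeeze" is the grip in N (left out, the last holds). Time passes only in rows, so rows that do not move let the fingers close. It gives the time, the measured TCP pose, the force and the opening at its end, in the units of the state.
- readout.observe(): the state, without advancing time (a new reading comes with each control period).
- eyes.get_image(name): name is "scene" or "top"; returns the picture (384x512x3 uint8, red, green, blue); there is no depth.
- eyes.camera_model(name): a dict with "mtx" (3x3 intrinsics, pixels), "k1" (the pictures are not rectified: a ray, as slopes to the right and down, at radius r is drawn at 1 + k1 r^2 times it, then the intrinsics apply), "view" (4x4, takes a point from world to camera coordinates). Camera axes: x right, y up, looking along -z (the intrinsics and any distortion apply to the point x, -y, -z); pixel columns grow to the right and rows downward; lengths in m; the calibration is good to about 2 mm. A picture is of the moment at which its call begins. camera_model takes no time and is no camera call.
- env.close_job(): hands the job in, once; it reports no verdict.
The state is a dict: "time_s": time; "q": joint angles; "qvel": joint speeds; "joint_efforts": joint torques, N m; "position": TCP position; "tool_rot": TCP orientation; "ft_force": force on the tool from outside, world axes, zero at the start; "wrist_torque": the same for the moment, N m; "grip_width": finger opening in m.
Only numpy, scipy, OpenCV 4.12 (cv2) and the standard library are available. Lean on these libraries where they do the work, as an engineer would, in place of code of your own. Each camera call takes 0.05 s, during which the arm holds its last target. There are 200 camera calls.

### The job

Pick up the slide stage top by its grip bar and, keeping it level, gently lower it onto the imaging base so that its three ball feet are fully home: the nose foot in the cone, the other two in the groove and on the flat pad. Let go and leave it resting there, and do not disturb the other things on the bench.

Things in the scene. Friction and masses are not known exactly. Their poses are not given: they have to be found in the camera images.
- base: fixed imaging base: black slab x -70 to 90, y -70 to 70, 20 mm high, grey lamp window (27 mm high) in the middle. On it three steel seats for 16 mm balls: conical recess ahead (+x), V-groove behind left (+y) pointing at the cone, flat pad behind right. Origin on the bench, z up. Home, the stage top's origin is 31.3 mm above this origin, axes agreeing
- stage_top: loose stage top, 0.2-0.45 kg: T-shaped aluminium deck 6 mm thick, x -58 to 40 by 116 mm wide, then a 40 mm wide nose to x = 82; two slides clipped on it (to 4 mm above it). Black upright grip bar in the middle. Three ball feet below. Origin under the bar and mass centre at the balls' lowest level; x to the nose, z up. Above it: deck's underside 18, top 24, bar's top 64 mm
- grip (a point): middle of the grip bar, 50 mm above the stage top's origin and 26 mm above its deck; axes as the stage top's. The bar is 60 mm long (x), 12 mm thick (y, grasp across it), 40 mm high above the deck
- nose_foot (a point): centre of the 16 mm polished steel ball foot under the nose, at (65, 0, 8) mm in the stage top; the balls slide easily (friction about 0.2)
- left_foot (a point): centre of the rear ball foot on the left, at (-40, 45, 8) mm in the stage top
- right_foot (a point): centre of the rear ball foot on the right, at (-40, -45, 8) mm in the stage top
- cone_seat (a point): where the nose foot's ball centre is when home in the cone, at (65, 0, 39.3) mm in the base. The round boss is 34 mm across, its recess 24 mm across the mouth, 12 mm deep, 45 degree flanks, rim 40 mm above the bench
- groove_seat (a point): where the left foot's ball centre is when home in the V-groove, at (-40, 45, 39.3) mm in the base. Groove 36 mm long, 24 mm wide at the mouth, 12 mm deep, 45 degree flanks, rims 40 mm above the bench
- flat_seat (a point): where the right foot's ball centre is when home on the flat pad, at (-40, -45, 39.3) mm in the base. The pad is a round disc 34 mm across, its top 31.3 mm above the bench
- tube_rack: bystander: loose white rack with five capped tubes, 160 x 55 mm and 107 mm high; origin under its centre, long along its x
- sample_jar: bystander: loose clear jar with a white cap, 52 mm across, 60 mm high; origin under its centre
- slide_box: bystander: loose blue plastic box, 85 x 35 mm, 32 mm high; origin under its centre
There are look-alikes about, which are no part of the job. Leave any pink or purple look-alike of the stage_top alone.

How it is judged (in metres and radians):
At the end, for the whole second after the job is handed in: the centre of each of the three ball feet is within 3 mm of its home point in its own seat (nose in the cone, left in the groove, right on the flat pad), and the stage top is at rest (below 10 mm/s and 0.1 rad/s) (distance between nose_foot and cone_seat below 0.003 m and distance between left_foot and groove_seat below 0.003 m and distance between right_foot and flat_seat below 0.003 m and linear speed of stage_top below 0.01 m/s and angular speed of stage_top below 0.1 rad/s); the robot touches nothing.
It fails at once if the stage top is tipped by more than 0.4 rad (23 degrees) (angle between stage_top's own z axis and vertical above 0.4 rad).
It fails at once if the stage top hits or presses the base with more than 60 N (contact force between stage_top and base above 60 N).
It fails at once if the stage top drops or slams into its seats: it moves faster than 0.4 m/s with its nose foot within 15 mm of home (a fall of about 8 mm) (linear speed of stage_top above 0.4 m/s and distance between nose_foot and cone_seat below 0.015 m).
It fails at once if the tube rack, sample jar or slide box is moved by more than 30 mm or tipped by more than 0.5 rad (distance of any of tube_rack, sample_jar, slide_box from where it was at the start of the episode above 0.03 m or angle between any of tube_rack, sample_jar, slide_box's own z axis and vertical above 0.5 rad).
It also fails if it takes over 42 s, if anything falls off the work surface, if the arm or the gripper's body presses on something with over 40 N, if the wrist force passes 120 N, or if a joint passes its speed limit or range.

## Working session

There is one attempt and no reset: what is moved stays moved. The work goes in short steps, Python scripts to look and compute and a tool call to move; the robot and the scene stay as the last step left them, time stands still between calls to the robot, and variables do not carry over. Pictures are saved under pics/ and viewed, about 8 in all and at most 12, crops included, and the job is handed in when it is done.

Besides the shell and the picture viewer there is one more tool, called after ">>>" by a JSON object that holds its "method" and its "body", one argument or row to a line. arm_command: Moves the arm, as the interface text tells. Its arguments: {"type":"object","properties":{"rows":{"type":"string"},"squeeze":{"type":"number"}},"required":["rows"]}

```bash
mkdir -p pics; ls; python3 - <<'E'
from rig import readout, eyes, env
import cv2, numpy as np
for n in("scene","top"):
    cv2.imwrite(f"pics/{n}0.png",eyes.get_image(n)[:,:,::-1])
    m=eyes.camera_model(n); print(n,m)
print(readout.observe())
E
```

```text
pics
scene {'mtx': array([[354.56849525,   0.        , 254.67505273],
       [  0.        , 354.56849525, 190.90727538],
       [  0.        ,   0.        ,   1.        ]]), 'k1': -0.09119116874799703, 'view': array([[ 0.3448009 ,  0.93861846,  0.01037948, -0.17647051],
       [-0.78698918,  0.2830377 ,  0.54821318,  0.38903517],
       [ 0.51162523, -0.19719294,  0.83627422, -1.22657704],
       [ 0.        ,  0.        ,  0.        ,  1.        ]])}
top {'mtx': array([[405.4118883 ,   0.        , 259.5359142 ],
       [  0.        , 405.4118883 , 188.43915908],
       [  0.        ,   0.        ,   1.        ]]), 'k1': -0.14880566330829068, 'view': array([[ 0.0167886 , -0.99956053,  0.02443138, -0.02408141],
       [ 0.99652103,  0.01872253,  0.08121144, -0.52412355],
       [-0.08163317,  0.02298296,  0.99639742, -1.19839717],
       [ 0.        ,  0.        ,  0.        ,  1.        ]])}
{'time_s': 0.1, 'q': array([ 5.87664635e+01,  2.18373955e+01,  7.43798002e+01,  9.77013098e-04,
        8.38585417e+01, -1.23368339e+01]), 'qvel': array([-0.14002353, -0.01593838, -0.07429298,  0.04640629,  0.03687424,
       -0.01380733]), 'joint_efforts': array([ 4.37650378e-03, -4.49222875e+01, -2.31655008e+01, -1.78898804e-04,
        3.68785972e-03, -1.64380475e-05]), 'position': array([0.17800277, 0.52014068, 0.24777461]), 'tool_rot': array([[-9.46103300e-01,  3.23864256e-01, -6.99921404e-04],
       [ 3.23864875e-01,  9.46102682e-01, -1.12148556e-03],
       [ 2.98988432e-04, -1.28772114e-03, -9.99999126e-01]]), 'ft_force': array([-0.28591537,  0.18183117,  0.68025837]), 'wrist_torque': array([ 0.04693958, -0.0256851 , -0.03499089]), 'grip_width': 0.08523690510371099}
```

```bash
python3 - <<'E'
import cv2
for n in("scene","top"):
    cv2.imwrite(f"pics/{n}0b.png",cv2.resize(cv2.imread(f"pics/{n}0.png"),(800,600),interpolation=cv2.INTER_CUBIC))
E
```

```text
(no output)
```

View pics/scene0b.png

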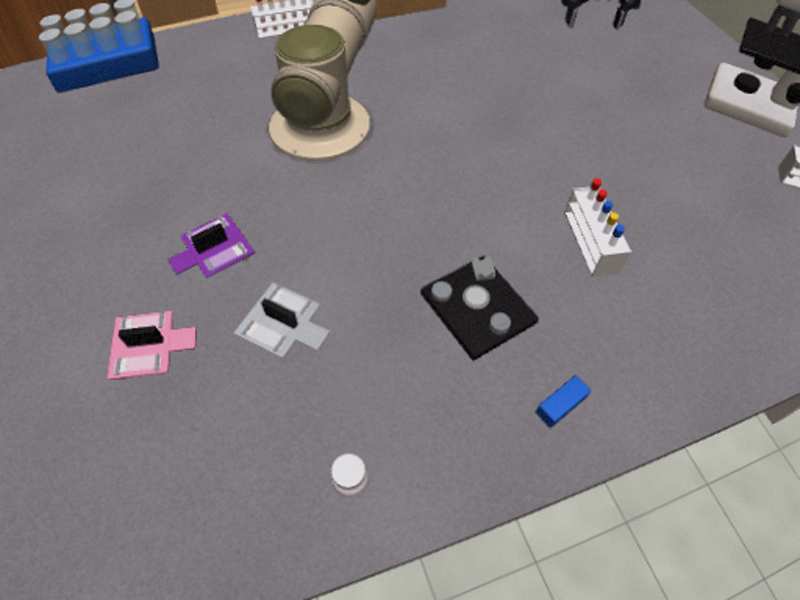

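View pics/top0b.png

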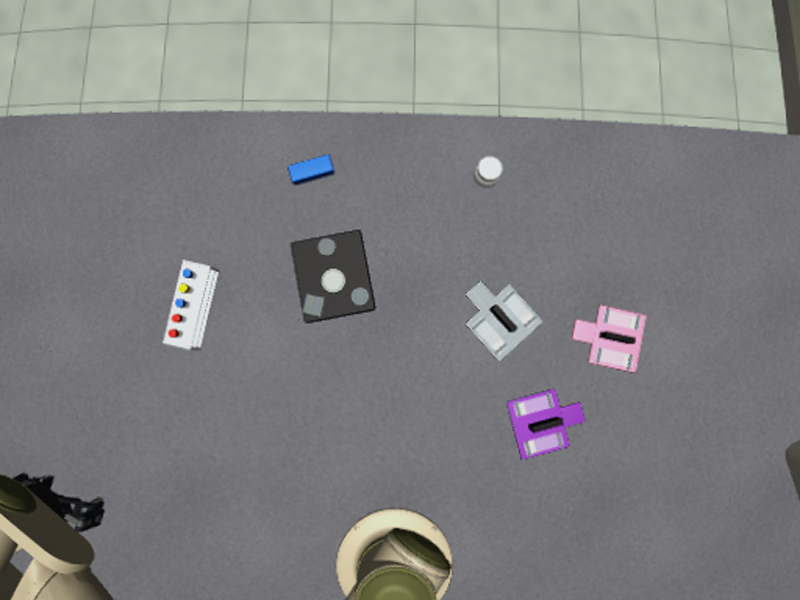

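The scene view (800x600 scale) shows the silver stage at (280,318), the base at (478,307), the tube rack at (600,228), the slide box at (565,400) and the jar at (349,472). In the top view the stage is at (505,318) with its nose up-left at (480,293). The base is at (333,276), with the cone at (326,246), the groove at (313,305) and the flat pad at (360,296). Next I'll segment these.

```bash
cat > h.py <<'E'
import cv2, numpy as np
from rig import readout, eyes, env
CM={n:eyes.camera_model(n) for n in("scene","top")}
F=np.diag([1.,-1,-1])
def cv(n):
    m=CM[n]; V=m["view"]; return m["mtx"],np.array([m["k1"],0,0,0]),F@V[:3,:3],F@V[:3,3]
def proj(n,P):
    K,d,R,t=cv(n); return cv2.projectPoints(np.asarray(P,float).reshape(-1,3),cv2.Rodrigues(R)[0],t,K,d)[0][:,0]
def und(n,p):
    K,d,R,t=cv(n); return cv2.undistortPoints(np.asarray(p,float).reshape(-1,1,2),K,d)[:,0]
def onz(n,p,z):
    K,d,R,t=cv(n); u=und(n,p); D=np.c_[u,np.ones(len(u))]@R; C=-R.T@t
    return C+D*((z-C[2])/D[:,2])[:,None]
def tri(ps,pt):
    M=[np.c_[cv(n)[2],cv(n)[3]] for n in("scene","top")]
    X=cv2.triangulatePoints(M[0],M[1],und("scene",ps).T,und("top",pt).T); X=(X[:3]/X[3]).T
    e=[np.abs(proj(n,X)-np.asarray(p,float).reshape(-1,2)).max() for n,p in(("scene",ps),("top",pt))]
    return X,e
E
python3 - <<'E'
from h import *
W={"scene":((140,170,220,240),(260,155,352,235)),"top":((290,172,355,236),(180,142,245,212))}
out=[]
for n in W:
    im=cv2.imread(f"pics/{n}0.png")
    hs=cv2.cvtColor(im,cv2.COLOR_BGR2HSV)
    for (a,b,c,d) in W[n]:
        cr=cv2.resize(im[b:d,a:c],(400,300),interpolation=cv2.INTER_CUBIC); out.append(cr)
    print(n,"bench",hs[150,200] if n=="scene" else hs[250,260])
    for p in ([(180,215),(155,208),(205,213)] if n=="scene" else [(306,188),(325,222)])+ ([(282,186),(319,207),(310,170),(305,190)] if n=="scene" else [(208,157),(230,189),(200,196),(213,179)]):
        print(p,im[p[1],p[0]],hs[p[1],p[0]])
cv2.imwrite("pics/crops.png",np.vstack([np.hstack(out[:2]),np.hstack(out[2:])]))
E
```

```text
scene bench [146  14 131]
(180, 215) [181 175 174] [116  10 181]
(155, 208) [190 183 182] [116  11 190]
(205, 213) [184 179 178] [115   8 184]
(282, 186) [148 143 139] [107  16 148]
(319, 207) [136 134 134] [120   4 136]
(310, 170) [139 140 139] [ 60   2 140]
(305, 190) [188 187 188] [150   1 188]
top bench [128   8 124]
(306, 188) [185 183 174] [ 95  15 185]
(325, 222) [191 189 179] [ 95  16 191]
(208, 157) [138 137 128] [ 93  18 138]
(230, 189) [148 142 133] [102  26 148]
(200, 196) [142 140 132] [ 96  18 142]
(213, 179) [210 213 208] [ 72   6 213]
```

View pics/crops.png

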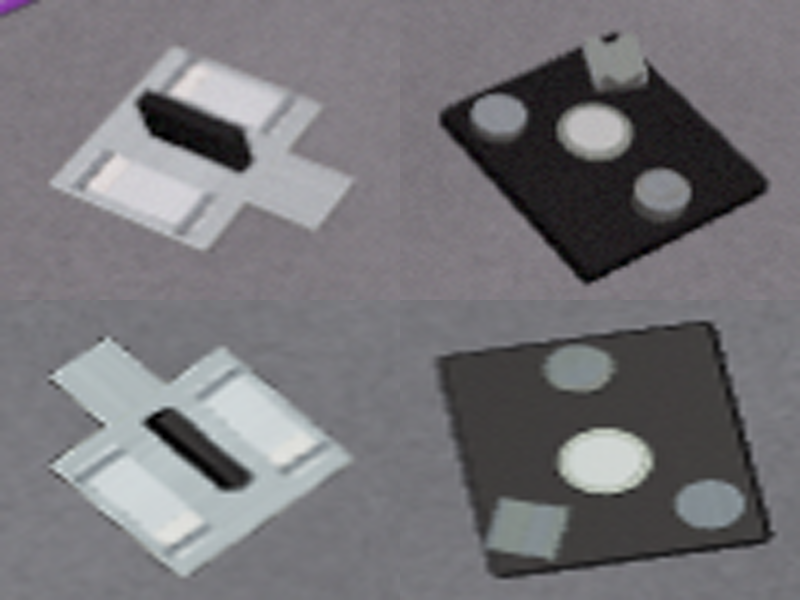

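The crops show the T-shaped deck and its black bar clearly in both views, along with the cone disc, the flat disc, the groove block and the white lamp window. I'll take sub-pixel contours next.

```bash
cat > seg.py <<'E'
from h import *
S=8
def up(im,box):
    a,b,c,d=box
    return cv2.resize(im[b:d,a:c],None,fx=S,fy=S,interpolation=cv2.INTER_CUBIC)
def pix(c,box):  # upsampled coords -> image px
    return (np.asarray(c,float).reshape(-1,2)+.5)/S-.5+np.array(box[:2])
def conts(mask): return sorted(cv2.findContours(mask.astype(np.uint8),cv2.RETR_EXTERNAL,cv2.CHAIN_APPROX_NONE)[0],key=cv2.contourArea,reverse=True)
def poly(c,k,box):
    """k line-fit corners of hull of contour"""
    h=cv2.convexHull(c)
    for e in np.arange(2,60,.5):
        ap=cv2.approxPolyDP(h,e,True)
        if len(ap)<=k: break
    ap=ap[:,0].astype(float); pts=c[:,0].astype(float); L=[]
    for i in range(len(ap)):
        p,q=ap[i],ap[(i+1)%len(ap)]; l=np.linalg.norm(q-p); u=(q-p)/l; r=pts-p
        s=r@u; d=r@[-u[1],u[0]]; g=pts[(s>.12*l)&(s<.88*l)&(abs(d)<8)]
        if len(g)<10: L.append((p,u)); continue
        f=cv2.fitLine(g.astype(np.float32),cv2.DIST_HUBER,0,.01,.01).ravel(); L.append((f[2:],f[:2]))
    X=[]
    for i in range(len(L)):
        (p,u),(q,v)=L[i-1],L[i]; s=np.linalg.solve(np.c_[u,-v],q-p); X.append(p+u*s[0])
    return pix(X,box)
E
python3 - <<'E'
from seg import *
WS={"scene":(140,170,220,240),"top":(290,172,355,236)}
WB={"scene":(260,155,352,235),"top":(180,142,245,212)}
for n in("scene","top"):
    im=cv2.imread(f"pics/{n}0.png")
    b=WS[n]; g=cv2.cvtColor(up(im,b),cv2.COLOR_BGR2GRAY)
    c=conts(g>(150 if n=="scene" else 150)); h=poly(c[0],6,b)
    print(n,"deck hull",h.round(2).tolist())
    print("  on z24:",(onz(n,h,.024)*1000).round(1)[:,:2].tolist())
    bar=conts(g<75)[0]; r=cv2.minAreaRect(bar); print("  bar",pix(r[0],b).round(2),poly(bar,6,b).round(2).tolist())
    b=WB[n]; g=cv2.cvtColor(up(im,b),cv2.COLOR_BGR2GRAY)
    c=conts(g<90)[0]; h=poly(c,4,b); print("slab",h.round(2).tolist(),(onz(n,h,.02)*1000).round(1)[:,:2].tolist())
    for th in((100,115,170) if n=="top" else (85,115,160)):
        inside=cv2.drawContours(np.zeros_like(g),[cv2.convexHull(c)],-1,1,-1)
        for k in conts((g>th)&(inside>0))[:4]:
            if cv2.contourArea(k)<1000: continue
            e=cv2.fitEllipse(k); M=cv2.moments(k); print(th,"el",pix(e[0],b).round(2)[0],"axes",np.round(np.array(e[1])/S,1),"centroid",pix([M["m10"]/M["m00"],M["m01"]/M["m00"]],b).round(2)[0])
E
```

```text
scene deck hull [[149.01, 212.57], [174.12, 180.18], [203.17, 193.45], [210.2, 211.81], [202.72, 222.9], [179.55, 227.88]]
  on z24: [[481.6, -279.0], [404.0, -194.5], [472.4, -131.4], [532.6, -129.5], [557.2, -156.3], [551.2, -214.9]]
  bar [[178.44 200.19]] [[166.95, 193.46], [169.2, 190.64], [187.86, 199.88], [190.08, 207.67], [187.6, 209.49], [169.7, 200.87]]
slab [[707.68, -66.57], [-1595.36, 1349.02], [302.2, 230.94], [267.16, 186.0]] [[-206.7, 2808.2], [1071.5, -1852.8], [661.4, 71.6], [505.1, 38.2]]
85 el [304.38 189.67] axes [14.8 17.3] centroid [304.38 189.67]
85 el [319.93 205.59] axes [11.6 13. ] centroid [319.92 205.58]
85 el [344.12 223.43] axes [ 24.9 134.2] centroid [310.4  173.62]
85 el [282.36 185.3 ] axes [11.2 12.8] centroid [282.36 185.29]
115 el [304.4  189.64] axes [13.7 16.3] centroid [304.4  189.64]
115 el [319.91 205.38] axes [10.2 12.1] centroid [319.91 205.39]
115 el [282.34 185.04] axes [ 9.8 12. ] centroid [282.34 185.04]
115 el [308.57 172.11] axes [ 8.2 15.4] centroid [308.76 171.99]
160 el [304.38 189.09] axes [11.  13.3] centroid [304.38 189.08]
top 
[... 388 characters left out ...]
240.56, 197.92], [194.64, 207.19], [184.76, 154.69]] [[652.6, 75.5], [494.9, 41.8], [464.5, 179.1], [623.2, 214.2]]
100 el [212.85 179.08] axes [15.4 15.6] centroid [212.85 179.08]
100 el [199.77 195.06] axes [13.7 14.8] centroid [200.18 194.86]
100 el [229.9  189.17] axes [11.1 11.2] centroid [229.9  189.17]
100 el [208.61 157.47] axes [10.7 11. ] centroid [208.61 157.47]
115 el [212.85 179.09] axes [15.1 15.3] centroid [212.85 179.09]
115 el [200.22 194.83] axes [12.7 13.5] centroid [200.22 194.83]
115 el [229.92 189.16] axes [10.6 10.8] centroid [229.92 189.16]
115 el [208.65 157.49] axes [10.2 10.4] centroid [208.64 157.49]
170 el [212.87 179.11] axes [14.  14.2] centroid [212.87 179.11]
```

```bash
cat > fit.py <<'E'
from seg import *
def fit2(model,X):
    m=np.asarray(model,float)[:,:2]; X=np.asarray(X)[:,:2]; a,b=m.mean(0),X.mean(0)
    H=(m-a).T@(X-b); th=np.arctan2(H[0,1]-H[1,0],H[0,0]+H[1,1]); R=np.array([[np.cos(th),-np.sin(th)],[np.sin(th),np.cos(th)]])
    t=b-R@a; return t,np.degrees(th),(X-(m@R.T+t))
DECK=np.array([[-58,-58],[-58,58],[40,58],[82,20],[82,-20],[40,-58]])/1e3
E
python3 - <<'E'
from fit import *
S_=[[149.01,212.57],[174.12,180.18],[203.17,193.45],[210.2,211.81],[202.72,222.9],[179.55,227.88]]
T_=[[346.95,205.41],[319.16,230.86],[297.69,206.86],[297.56,187.55],[307.4,179.49],[325.7,181.64]]
X,e=tri(S_,T_); print("deck tri mm",(X*1e3).round(1).tolist(),"reproj",e)
def rep(l,m,X):
    t,th,r=fit2(m,X); print(l,(t*1e3).round(1),round(th,2),"res",np.abs(r*1e3).max().round(1))
rep("tri",DECK,X)
for n,p in(("scene",S_),("top",T_)): rep(n+"@24",DECK,onz(n,p,.024))
# base: lamp,cone,flat  (groove block from the top)
M=np.array([[0,0],[65,0],[-40,-45]])/1e3
s=[[304.38,189.09],[319.91,205.38],[282.34,185.04]]; t=[[212.87,179.11],[208.64,157.49],[229.92,189.16]]
X,e=tri(s,t); print("base tri lamp,cone,flat",(X*1e3).round(1).tolist(),e); rep("tri",M,X)
for n,p in(("scene",s),("top",t)):
    Y=np.vstack([onz(n,[q],z) for q,z in zip(p,(.027,.04,.0313))]); rep(n,M,Y)
g=onz("top",[[200.22,194.83]],.04)*1e3; print("groove top",g.round(1))
SL=[[652.6,75.5],[494.9,41.8],[464.5,179.1],[623.2,214.2]]
rep("slab top",np.array([[90,-70],[-70,-70],[-70,70],[90,70]])/1e3,np.array(SL)/1e3)
# bar top centre/heights by two views: top-face ends
b=tri([[178.44,200.19]],[[321.64,203.55]]); print("bar blob",(b[0]*1e3).round(1),b[1])
E
```

```text
deck tri mm [[478.0, -280.6, 19.1], [400.0, -195.6, 19.2], [470.9, -130.9, 21.6], [529.6, -129.5, 19.1], [554.9, -157.8, 20.9], [549.2, -215.3, 20.5]] reproj [np.float64(0.6627905866611457), np.float64(0.5345613743585886)]
tri [ 481.4 -199.4] 42.53 res 1.3
scene@24 [ 484.2 -198.8] 42.73 res 2.4
top@24 [ 481.  -199.4] 42.47 res 1.1
base tri lamp,cone,flat [[550.2, 126.9, 23.6], [614.4, 140.7, 31.5], [520.5, 74.7, 27.7]] [np.float64(0.32618270248065073), np.float64(0.2671350846946723)]
tri [550.4 127.1] 11.94 res 0.4
scene [553.8 126.1] 10.56 res 1.4
top [549.4 125.8] 11.91 res 0.3
groove top [[500.7 160.9  40. ]]
slab top [549.  125.5] 12.25 res 1.3
bar blob [[ 481.5 -198.9   40.7]] [np.float64(0.35800968664315747), np.float64(0.30446681645594253)]
```

Top view and triangulation agree:

| Item | Position (mm) | Yaw |
|---|---|---|
| Stage | (481, -199.4) | 42.5° |
| Base | (549.5, 126) | 12.0° |

The sizes match the text, and the heights read about 4 mm low, which is roughly the calibration tolerance. I'll write a planner that prints the rows.

```bash
cat > plan.py <<'E'
import sys
from h import *
from scipy.spatial.transform import Rotation as Ro
def plan(x,y,z,az,N,cmd=None):
    """rows in tool axes from the measured pose to tool-down pose, tool x at azimuth az"""
    o=readout.observe(); R=o["tool_rot"]; p=o["position"]*1e3
    a=np.radians(az); G=np.array([[np.cos(a),np.sin(a),0],[np.sin(a),-np.cos(a),0],[0,0,-1]])
    w=Ro.from_matrix(R.T@G).as_rotvec(degrees=True)/N; d=(np.array([x,y,z])-p)/N
    print("t",round(o["time_s"],2),"pos",p.round(1),"az",np.degrees(np.arctan2(R[1,0],R[0,0])).round(2),"F",o["ft_force"].round(1),"w",round(o["grip_width"]*1e3,1))
    for i in range(N):
        s=R.T@d; print(" ".join(f"{v:.1f}" for v in s),"|"," ".join(f"{v:.2f}" for v in w)); R=R@Ro.from_rotvec(w,degrees=True).as_matrix()
if __name__=="__main__": a=[float(v) for v in sys.argv[1:]]; plan(*a[:4],int(a[4]))
E
python3 plan.py 481.2 -199.4 200 42.5 20
```

```text
t 0.1 pos [178.  520.1 247.8] az 161.1 F [-0.3  0.2  0.7] w 85.2
-26.0 -29.1 2.4 | -0.00 0.00 5.93
-28.9 -26.3 2.4 | -0.00 0.00 5.93
-31.4 -23.2 2.4 | -0.00 0.00 5.93
-33.7 -19.8 2.4 | -0.00 0.00 5.93
-35.5 -16.2 2.4 | -0.00 0.00 5.93
-37.0 -12.5 2.4 | -0.00 0.00 5.93
-38.1 -8.6 2.4 | -0.00 0.00 5.93
-38.8 -4.6 2.4 | -0.00 0.00 5.93
-39.0 -0.6 2.4 | -0.00 0.00 5.93
-38.9 3.5 2.4 | -0.00 0.00 5.93
-38.3 7.5 2.4 | -0.00 0.00 5.93
-37.3 11.4 2.4 | -0.00 0.00 5.93
-36.0 15.2 2.4 | -0.00 0.00 5.93
-34.2 18.8 2.4 | -0.00 0.00 5.93
-32.1 22.3 2.4 | -0.00 0.00 5.93
-29.6 25.5 2.4 | -0.00 0.00 5.93
-26.8 28.4 2.4 | -0.00 0.00 5.93
-23.7 31.0 2.4 | -0.00 0.00 5.93
-20.4 33.3 2.4 | -0.00 0.00 5.93
-16.9 35.2 2.4 | -0.00 0.00 5.93
```

>>> {"method": "arm_command", "body": {
  "rows": "0 -26 -29 2.4 0 0 5.9; 0 -29 -26 2.4 0 0 5.9; 0 -31.4 -23 2.4 0 0 5.9; 0 -33.7 -20 2.4 0 0 5.9; 0 -35.5 -16 2.4 0 0 5.9"
}}

```text
time_s: 0.52
position: [0.2545, 0.3392, 0.236]
tool_rot: [[-0.661, 0.751, -0.0], [0.751, 0.661, -0.0], [-0.0, -0.0, -1.0]]
ft_force: [0.6, -0.2, -0.5]
grip_width: 0.0854
```

>>> {"method": "arm_command", "body": {
  "rows": "0 -37 -12.5 2.4 0 0 5.9; 0 -38 -8.6 2.4 0 0 5.9; 0 -38.8 -4.6 2.4 0 0 5.9; 0 -39 -0.6 2.4 0 0 5.9; 0 -39 3.5 2.4 0 0 5.9"
}}

```text
time_s: 0.93
position: [0.3309, 0.1595, 0.2242]
tool_rot: [[-0.205, 0.979, 0.0], [0.979, 0.205, 0.0], [0.0, 0.0, -1.0]]
ft_force: [-0.4, 0.7, -0.4]
grip_width: 0.0855
```

>>> {"method": "arm_command", "body": {
  "rows": "0 -38.3 7.5 2.4 0 0 5.9; 0 -37.3 11.4 2.4 0 0 5.9; 0 -36 15.2 2.4 0 0 5.9; 0 -34.2 18.8 2.4 0 0 5.9; 0 -32 22.3 2.4 0 0 5.9"
}}

```text
time_s: 1.35
position: [0.408, -0.0201, 0.2121]
tool_rot: [[0.304, 0.953, -0.0], [0.953, -0.304, 0.0], [0.0, -0.0, -1.0]]
ft_force: [0.5, 1.3, 0.1]
grip_width: 0.0854
```

>>> {"method": "arm_command", "body": {
  "rows": "0 -29.6 25.5 2.4 0 0 5.9; 0 -26.8 28.4 2.4 0 0 5.9; 0 -23.7 31 2.4 0 0 5.9; 0 -20.4 33.3 2.4 0 0 5.9; 0 -16.9 35.2 2.4 0 0 5.9"
}}

```text
time_s: 1.77
position: [0.4855, -0.1992, 0.1999]
tool_rot: [[0.734, 0.679, -0.001], [0.679, -0.734, 0.0], [-0.0, -0.001, -1.0]]
ft_force: [-0.2, 0.7, 0.1]
grip_width: 0.085
```

>>> {"method": "arm_command", "body": {
  "rows": "0 0 0 0 0 0 0; 0 0 0 0 0 0 0; 0 0 0 0 0 0 0"
}}

```text
time_s: 2.02
position: [0.4848, -0.1967, 0.1999]
tool_rot: [[0.73, 0.684, -0.001], [0.684, -0.73, 0.001], [-0.0, -0.001, -1.0]]
ft_force: [0.4, 0.2, 0.5]
grip_width: 0.0856
```

```bash
python3 plan.py 481.2 -199.4 100 42.5 3
```

```text
t 2.02 pos [ 484.8 -196.7  199.9] az 43.15 F [0.4 0.2 0.5] w 85.6
-1.5 -0.1 33.3 | -0.03 0.00 0.22
-1.5 -0.1 33.3 | -0.03 0.00 0.22
-1.5 -0.2 33.3 | -0.03 0.00 0.22
```

>>> {"method": "arm_command", "body": {
  "rows": "0 -1.5 0 33 0 0 0.2; 0 -1.5 0 33 0 0 0.2; 0 -1.5 -0.3 34 0 0 0.2; 0 0 0 0 0 0 0; 0 0 0 0 0 0 0"
}}

```text
time_s: 2.43
position: [0.4813, -0.1988, 0.1004]
tool_rot: [[0.736, 0.677, -0.002], [0.677, -0.736, 0.002], [-0.0, -0.003, -1.0]]
ft_force: [0.3, 1.0, 0.6]
grip_width: 0.0855
```

```bash
python3 plan.py 481.2 -199.4 50 42.5 5; python3 - <<'E'
from seg import *
from h import *
o=readout.observe()
for n in("scene","top"):
    im=eyes.get_image(n)[:,:,::-1].copy(); cv2.imwrite(f"pics/{n}1.png",im)
    b={"scene":(130,140,230,240),"top":(280,162,370,242)}[n]; globals()[n]=cv2.resize(im[b[1]:b[3],b[0]:b[2]],(400,400),interpolation=cv2.INTER_CUBIC)
cv2.imwrite("pics/g1.png",np.hstack([scene,top]))
E
```

```text
t 2.43 pos [ 481.3 -198.8  100.4] az 42.6 F [0.3 1.  0.6] w 85.5
-0.1 0.1 10.1 | -0.03 0.01 0.02
-0.1 0.1 10.1 | -0.03 0.01 0.02
-0.1 0.1 10.1 | -0.03 0.01 0.02
-0.1 0.1 10.1 | -0.03 0.01 0.02
-0.1 0.1 10.1 | -0.03 0.01 0.02
```

View pics/g1.png

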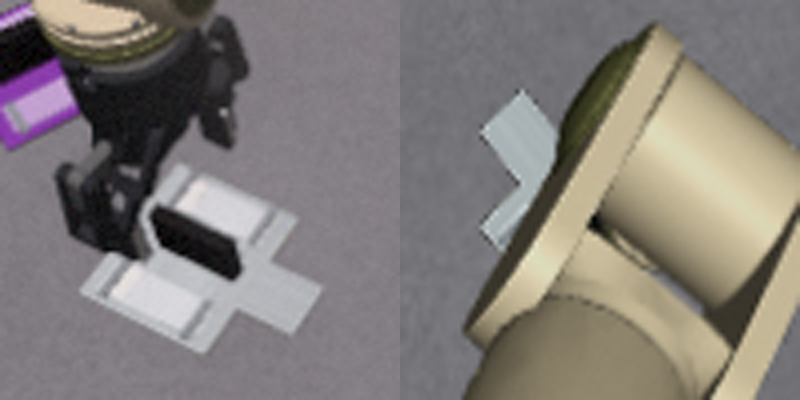

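The left half shows the open fingers straddling the bar (crop (195,240)), aligned with it and clear of the purple look-alike. I'll descend and grasp.

>>> {"method": "arm_command", "body": {
  "rows": "0 0 0 10 0 0 0; 0 0 0 10 0 0 0; 0 0 0 10 0 0 0; 0 -0.4 0.4 10 -0.2 0 0; 0 0 0 10 0 0 0"
}}

```text
time_s: 2.95
position: [0.4828, -0.2011, 0.052]
tool_rot: [[0.737, 0.676, 0.006], [0.676, -0.737, -0.005], [0.001, 0.008, -1.0]]
ft_force: [-0.4, 0.2, -0.0]
grip_width: 0.0856
```

>>> {"method": "arm_command", "body": {
  "rows": "0.5 0 0 0 0 0 0; 0.7 0 0 0 0 0 0; 0.8 0 0 0 0 0 0; 0.9 0 0 0 0 0 0; 1 0 0 0 0 0 0",
  "squeeze": 40
}}

```text
time_s: 3.37
position: [0.482, -0.2008, 0.0509]
tool_rot: [[0.737, 0.676, 0.003], [0.676, -0.737, -0.003], [0.0, 0.005, -1.0]]
ft_force: [-0.3, -0.3, -0.2]
grip_width: 0.0254
```

>>> {"method": "arm_command", "body": {
  "rows": "1 0 0 0 0 0 0; 1 0 0 0 0 0 0; 1 0 0 0 0 0 0; 1 0 0 0 0 0 0; 1 0 0 0 0 0 0",
  "squeeze": 60
}}

```text
time_s: 3.78
position: [0.4821, -0.2009, 0.0507]
tool_rot: [[0.737, 0.676, 0.003], [0.676, -0.737, -0.003], [0.0, 0.005, -1.0]]
ft_force: [0.4, -0.3, 5.2]
grip_width: 0.0108
```

>>> {"method": "arm_command", "body": {
  "rows": "1 0 0 0 0 0 0; 1 0 0 -3 0 0 0; 1 0 0 -5 0 0 0; 1 0 0 -8 0 0 0; 1 0 0 0 0 0 0"
}}

```text
time_s: 4.2
position: [0.4821, -0.2009, 0.0676]
tool_rot: [[0.737, 0.676, 0.004], [0.676, -0.737, -0.004], [0.0, 0.005, -1.0]]
ft_force: [0.8, 0.2, -3.6]
grip_width: 0.0112
```

```bash
python3 plan.py 481.2 -199.4 150 42.5 5; python3 -c "
from h import *
o=readout.observe();print(o['tool_rot'],o['wrist_torque'])"
```

```text
t 4.2 pos [ 482.1 -200.9   67.6] az 42.51 F [ 0.8  0.2 -3.6] w 11.2
0.1 -0.3 -16.5 | 0.06 -0.00 0.00
0.1 -0.3 -16.5 | 0.06 -0.00 0.00
0.1 -0.3 -16.5 | 0.06 -0.00 0.00
0.1 -0.3 -16.5 | 0.06 -0.00 0.00
0.1 -0.3 -16.5 | 0.06 -0.00 0.00
[[ 7.37171544e-01  6.75695750e-01  3.65607319e-03]
 [ 6.75705570e-01 -7.37163170e-01 -3.52758865e-03]
 [ 3.11545841e-04  5.07086699e-03 -9.99987095e-01]] [-0.01687791 -0.02841243 -0.05253235]
```

Lifted, carrying about 3.6 N (0.37 kg). I'll raise it a bit more and carry it over the base.

>>> {"method": "arm_command", "body": {
  "rows": "1 0 0 -14 0 0 0; 1 0 0 -20 0 0 0; 1 0 0 -20 0 0 0; 1 0 0 -14 0 0 0; 1 0 0 0 0 0 0"
}}

```text
time_s: 4.62
position: [0.4825, -0.201, 0.1369]
tool_rot: [[0.737, 0.676, 0.007], [0.676, -0.737, -0.006], [0.001, 0.009, -1.0]]
ft_force: [0.4, -0.7, -3.0]
grip_width: 0.011
```

```bash
python3 plan.py 549.5 126 135 12 15
```

```text
t 4.62 pos [ 482.5 -201.   136.9] az 42.51 F [ 0.4 -0.7 -3. ] w 11.0
18.0 -13.1 0.0 | 0.03 -0.01 2.03
17.6 -13.7 0.0 | 0.03 -0.01 2.03
17.1 -14.3 0.0 | 0.03 -0.01 2.03
16.5 -14.9 0.0 | 0.03 -0.01 2.03
16.0 -15.5 0.1 | 0.03 -0.01 2.03
15.4 -16.0 0.1 | 0.03 -0.01 2.03
14.9 -16.6 0.1 | 0.03 -0.01 2.03
14.3 -17.1 0.1 | 0.03 -0.01 2.03
13.6 -17.6 0.1 | 0.03 -0.01 2.03
13.0 -18.1 0.1 | 0.03 -0.01 2.03
12.4 -18.5 0.1 | 0.03 -0.01 2.03
11.7 -18.9 0.1 | 0.03 -0.01 2.03
11.0 -19.3 0.1 | 0.03 -0.01 2.03
10.3 -19.7 0.1 | 0.03 -0.01 2.03
9.6 -20.1 0.1 | 0.03 -0.01 2.03
```

>>> {"method": "arm_command", "body": {
  "rows": "1 18 -13 0 0 0 2; 1 17.6 -13.7 0 0 0 2; 1 17 -14.3 0 0 0 2; 1 16.5 -15 0 0 0 2; 1 16 -15.5 0 0 0 2"
}}

```text
time_s: 5.03
position: [0.5033, -0.0902, 0.133]
tool_rot: [[0.844, 0.536, 0.001], [0.536, -0.844, -0.002], [-0.0, 0.002, -1.0]]
ft_force: [0.5, 0.4, -3.3]
grip_width: 0.0109
```

>>> {"method": "arm_command", "body": {
  "rows": "1 15.4 -16 0 0 0 2; 1 15 -16.6 0 0 0 2; 1 14.3 -17 0 0 0 2; 1 13.6 -17.6 0 0 0 2; 1 13 -18 0 0 0 2"
}}

```text
time_s: 5.45
position: [0.5253, 0.0188, 0.1327]
tool_rot: [[0.925, 0.381, 0.001], [0.381, -0.925, -0.002], [-0.0, 0.002, -1.0]]
ft_force: [0.2, 0.8, -3.0]
grip_width: 0.0113
```

>>> {"method": "arm_command", "body": {
  "rows": "1 12.4 -18.5 0 0 0 2; 1 11.7 -19 0 0 0 2; 1 11 -19.3 0 0 0 2; 1 10.3 -19.7 0 0 0 2; 1 9.6 -20 0 0 0 2"
}}

```text
time_s: 5.87
position: [0.5469, 0.1279, 0.1324]
tool_rot: [[0.977, 0.215, 0.001], [0.215, -0.977, -0.003], [-0.0, 0.003, -1.0]]
ft_force: [0.8, 0.3, -3.0]
grip_width: 0.011
```

>>> {"method": "arm_command", "body": {
  "rows": "1 0 0 0 0 0 0; 1 0 0 0 0 0 0; 1 0 0 0 0 0 0; 1 0 0 0 0 0 0"
}}

```text
time_s: 6.2
position: [0.547, 0.126, 0.1332]
tool_rot: [[0.976, 0.216, 0.001], [0.216, -0.976, -0.003], [0.001, 0.003, -1.0]]
ft_force: [-0.4, 0.3, -3.5]
grip_width: 0.0109
```

```bash
python3 plan.py 549.5 126 100 12 1;  python3 - <<'E'
from h import *
o=readout.observe(); print(o["tool_rot"].round(4).tolist())
for n in("scene","top"):
    im=eyes.get_image(n)[:,:,::-1].copy(); cv2.imwrite(f"pics/{n}2.png",im)
    b={"scene":(235,120,365,250),"top":(160,112,270,222)}[n]; globals()[n]=cv2.resize(im[b[1]:b[3],b[0]:b[2]],(400,400),interpolation=cv2.INTER_CUBIC)
cv2.imwrite("pics/g2.png",np.hstack([scene,top]))
E
```

```text
t 6.2 pos [547.  126.  133.2] az 12.48 F [-0.4  0.3 -3.5] w 10.9
2.4 0.5 33.2 | 0.17 -0.04 0.48
[[0.9764, 0.216, 0.0014], [0.216, -0.9764, -0.0028], [0.0008, 0.003, -1.0]]
```

View pics/g2.png

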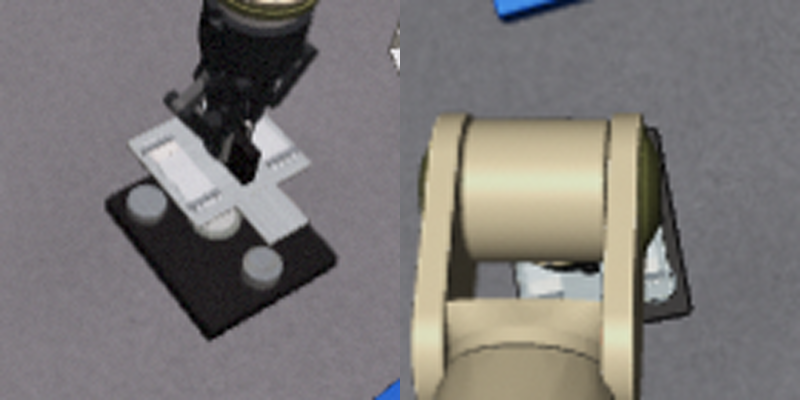

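In the scene view the deck is held level above the base. Its nose points at the cone (crop (262,268)) and its right rear is above the flat pad. The arm hides the stage in the top view. I'll measure the deck corners in the scene view, applying the scene/top offset seen at the start.

```bash
python3 - <<'E'
from fit import *
from h import *
names="rr fr nr nl fl il".split()
M=np.array([[-58,-58],[40,-58],[82,-20],[82,20],[40,58],[40,20]])/1e3
def corners(f,guess):
    g=cv2.cvtColor(cv2.imread(f),cv2.COLOR_BGR2GRAY); p=np.array(guess,np.float32).reshape(-1,1,2)
    return cv2.cornerSubPix(g,p,(3,3),(-1,-1),(cv2.TERM_CRITERIA_EPS+cv2.TERM_CRITERIA_COUNT,50,.01))[:,0]
g0=[[149,212.6],[179.6,227.9],[202.7,222.9],[210.2,211.8],[203.2,193.5],[196,202]]
# il guess by projection of nominal
for lab,f,g,z,idx in(("start","pics/scene0.png",g0,.024,[0,1,2,3,4]),("held","pics/scene2.png",[[277.3,164.9],[302.3,192.8],[324.4,199],[335.1,193.1],[336.4,172.7],[326.3,181.1]],.1065,[0,2,3,4])):
    c=corners(f,g); print(lab,c.round(1).tolist())
    X=onz("scene",c,z); t,th,r=fit2(M[idx],X[idx]); print((t*1e3).round(1),th.round(2),"res",(r*1e3).round(1).tolist())
# predicted image of held deck if stage = TCP (both frames), for check
E
```

```text
start [[149.1999969482422, 212.5], [180.1999969482422, 228.10000610351562], [202.3000030517578, 223.3000030517578], [210.3000030517578, 211.5], [204.10000610351562, 194.39999389648438], [197.0, 204.6999969482422]]
[ 484.8 -198.2] 42.43 res [[0.5, 1.8], [-0.9, 0.6], [-0.7, 0.0], [0.0, -0.8], [1.0, -1.6]]
held [[276.1000061035156, 165.8000030517578], [302.29998779296875, 192.8000030517578], [322.1000061035156, 199.39999389648438], [334.5, 191.89999389648438], [335.70001220703125, 172.39999389648438], [324.20001220703125, 179.39999389648438]]
[552.9 124.5] 12.08 res [[0.8, 1.4], [0.8, 0.1], [0.1, -1.4], [-1.7, -0.1]]
```

>>> {"method": "arm_command", "body": {
  "rows": "1 0.5 0.1 6 0 0 0.1; 1 0.5 0.1 6 0 0 0.1; 1 0.5 0.1 6 0 0 0.1; 1 0.2 0.1 6 0 0 0.1; 1 0 0 6 0 0 0"
}}

```text
time_s: 6.72
position: [0.549, 0.1265, 0.1027]
tool_rot: [[0.978, 0.209, 0.002], [0.209, -0.978, -0.003], [0.001, 0.003, -1.0]]
ft_force: [-0.5, 0.0, -3.4]
grip_width: 0.0111
```

>>> {"method": "arm_command", "body": {
  "rows": "1 0 0 5 0 0 0; 1 0 0 4 0 0 0; 1 0 0 2 0 0 0; 1 0 0 0 0 0 0; 1 0 0 0 0 0 0"
}}

```text
time_s: 7.13
position: [0.5492, 0.1266, 0.0927]
tool_rot: [[0.978, 0.21, 0.002], [0.21, -0.978, -0.003], [0.002, 0.003, -1.0]]
ft_force: [0.3, -0.1, -2.7]
grip_width: 0.0109
```

```bash
python3 plan.py 548.7 126 82 12 1;  python3 - <<'E'
from h import *
for n in("scene","top"):
    im=eyes.get_image(n)[:,:,::-1].copy(); cv2.imwrite(f"pics/{n}3.png",im)
    b={"scene":(255,140,355,240),"top":(160,112,270,222)}[n]; globals()[n]=cv2.resize(im[b[1]:b[3],b[0]:b[2]],(600,600),interpolation=cv2.INTER_CUBIC)
cv2.imwrite("pics/g3.png",scene)
E
```

```text
t 7.13 pos [549.2 126.6  92.7] az 12.11 F [ 0.3 -0.1 -2.7] w 10.9
-0.6 0.5 10.7 | 0.18 -0.11 0.11
```

View pics/g3.png

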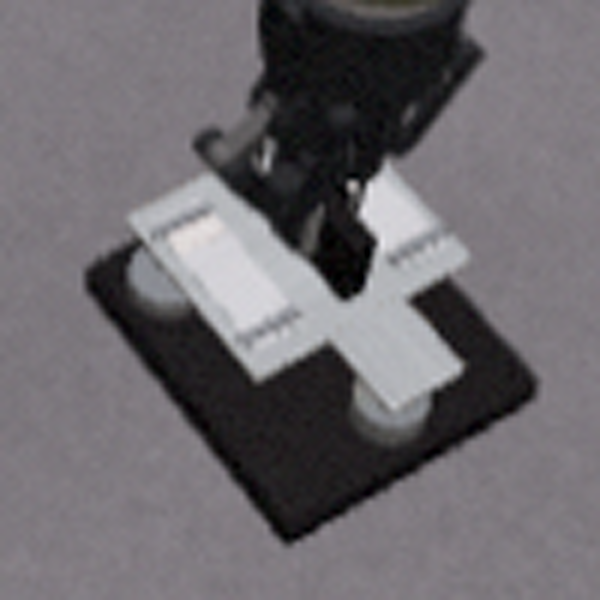

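The deck hovers about 10 mm above the seats. The nose covers the rear of the cone boss (390,415) and the right rear sits over the flat pad (160,280). One more corner measurement, relative to the cone and pad.

```bash
python3 - <<'E'
from fit import *
from h import *
M=np.array([[-58,-58],[40,-58],[82,-20],[82,20],[40,58]])/1e3
g=cv2.cvtColor(cv2.imread("pics/scene3.png"),cv2.COLOR_BGR2GRAY)
p=np.array([[276.3,175.8],[298.3,203.8],[321.7,208.3],[332,200.8],[333.3,183]],np.float32).reshape(-1,1,2)
c=cv2.cornerSubPix(g,p,(2,2),(-1,-1),(3,50,.01))[:,0]; print(c.round(1).tolist())
X=onz("scene",c,.066); t,th,r=fit2(M,X); print("stage",(t*1e3).round(1),th.round(2),(r*1e3).round(1).tolist())
B=np.vstack([onz("scene",[[319.91,205.38]],.04),onz("scene",[[282.34,185.04]],.0313)]); t2,th2,_=fit2(np.array([[65,0],[-40,-45]])/1e3,B); print("base",(t2*1e3).round(1),th2.round(2))
print("seats seen",(B*1e3).round(1).tolist()); a=np.radians(12); R=np.array([[np.cos(a),-np.sin(a)],[np.sin(a),np.cos(a)]])
print("feet seen", ((np.array([[65,0],[-40,-45]])@R.T)+t*1e3).round(1).tolist())
E
```

```text
[[276.29998779296875, 175.8000030517578], [297.5, 203.10000610351562], [321.70001220703125, 208.3000030517578], [332.1000061035156, 200.6999969482422], [332.8999938964844, 182.3000030517578]]
stage [554.9 126.2] 12.77 [[0.6, 2.4], [-0.1, -1.1], [1.3, 2.8], [-0.9, -2.0], [-0.9, -2.1]]
base [554.6 126.1] 10.35
seats seen [[618.8, 138.0, 40.0], [522.9, 74.4, 31.3]]
feet seen [[618.4, 139.7], [525.1, 73.9]]
```

Stage and base agree to 1–2 mm, well inside the cone's capture range. I'll lower it slowly while watching the force.

>>> {"method": "arm_command", "body": {
  "rows": "1 0 0 1.5 0 0 0; 1 0 0 1.5 0 0 0; 1 0 0 1.5 0 0 0; 1 0 0 1 0 0 0; 1 0 0 0 0 0 0"
}}

```text
time_s: 7.65
position: [0.549, 0.1266, 0.0869]
tool_rot: [[0.978, 0.21, 0.002], [0.21, -0.978, -0.003], [0.001, 0.003, -1.0]]
ft_force: [0.7, 0.3, -2.9]
grip_width: 0.0113
```

>>> {"method": "arm_command", "body": {
  "rows": "1 0 0 1 0 0 0; 1 0 0 1 0 0 0; 1 0 0 0.5 0 0 0; 1 0 0 0 0 0 0; 1 0 0 0 0 0 0"
}}

```text
time_s: 8.07
position: [0.5491, 0.1266, 0.0846]
tool_rot: [[0.978, 0.21, 0.002], [0.21, -0.978, -0.003], [0.002, 0.003, -1.0]]
ft_force: [0.2, 0.5, -2.9]
grip_width: 0.0112
```

>>> {"method": "arm_command", "body": {
  "rows": "1 0 0 0.5 0 0 0; 1 0 0 0.5 0 0 0; 1 0 0 0 0 0 0; 1 0 0 0 0 0 0"
}}

```text
time_s: 8.4
position: [0.5491, 0.1266, 0.0836]
tool_rot: [[0.978, 0.21, 0.002], [0.21, -0.978, -0.003], [0.002, 0.003, -1.0]]
ft_force: [-0.2, -0.1, -3.2]
grip_width: 0.0109
```

>>> {"method": "arm_command", "body": {
  "rows": "1 0 0 0.5 0 0 0; 1 0 0 0.4 0 0 0; 1 0 0 0 0 0 0; 1 0 0 0 0 0 0"
}}

```text
time_s: 8.73
position: [0.5491, 0.1267, 0.083]
tool_rot: [[0.978, 0.21, 0.003], [0.21, -0.978, -0.003], [0.002, 0.003, -1.0]]
ft_force: [-1.7, 0.3, 0.3]
grip_width: 0.0113
```

Contact came about 1 mm above home with a small −x push, so the nose is on the front flank. I'll nudge back and down.

>>> {"method": "arm_command", "body": {
  "rows": "1 -0.5 0 0 0 0 0; 1 -0.3 0 0.3 0 0 0; 1 0 0 0.2 0 0 0; 1 0 0 0 0 0 0; 1 0 0 0 0 0 0"
}}

```text
time_s: 9.15
position: [0.5485, 0.1266, 0.0825]
tool_rot: [[0.978, 0.21, 0.003], [0.21, -0.978, -0.002], [0.003, 0.003, -1.0]]
ft_force: [-1.6, 1.5, 3.3]
grip_width: 0.0111
```

>>> {"method": "arm_command", "body": {
  "rows": "1 0 0 0.3 0 0 0; 1 0 0 0.2 0 0 0; 1 0 0 0 0 0 0; 1 0 0 0 0 0 0"
}}

```text
time_s: 9.48
position: [0.5485, 0.1266, 0.0824]
tool_rot: [[0.978, 0.21, 0.003], [0.21, -0.978, -0.002], [0.003, 0.003, -1.0]]
ft_force: [-2.7, 2.4, 8.0]
grip_width: 0.0112
```

```bash
python3 -c "
from h import *
o=readout.observe();print(o['wrist_torque'].round(3),(o['position']*1e3).round(2),o['ft_force'].round(1))"
```

```text
[ 0.586  0.375 -0.082] [548.53 126.6   82.4 ] [-2.7  2.4  8. ]
```

>>> {"method": "arm_command", "body": {
  "rows": "1 0 0 0 0 0 0; 1 0 0 0 0 0 0; 0.8 0 0 0 0 0 0; 0.7 0 0 0 0 0 0; 0.6 0 0 0 0 0 0",
  "squeeze": 20
}}

```text
time_s: 9.9
position: [0.5484, 0.1262, 0.0815]
tool_rot: [[0.978, 0.21, 0.002], [0.21, -0.978, -0.003], [0.001, 0.003, -1.0]]
ft_force: [-0.6, 0.4, -0.1]
grip_width: 0.0341
```

>>> {"method": "arm_command", "body": {
  "rows": "0.4 0 0 0 0 0 0; 0.3 0 0 0 0 0 0; 0.3 0 0 0 0 0 0; 0.3 0 0 0 0 0 0; 0.3 0 0 0 0 0 0"
}}

```text
time_s: 10.32
position: [0.5484, 0.1264, 0.0817]
tool_rot: [[0.978, 0.21, 0.002], [0.21, -0.978, -0.003], [0.002, 0.003, -1.0]]
ft_force: [0.3, -0.3, -0.9]
grip_width: 0.0596
```

>>> {"method": "arm_command", "body": {
  "rows": "0.3 0 0 -8 0 0 0; 0.3 0 0 -15 0 0 0; 0.3 0 0 -30 0 0 0; 0.3 0 0 -40 0 0 0; 0.3 0 0 -40 0 0 0"
}}

```text
time_s: 10.73
position: [0.5475, 0.1268, 0.2165]
tool_rot: [[0.978, 0.21, 0.001], [0.21, -0.978, -0.003], [0.0, 0.003, -1.0]]
ft_force: [0.5, 0.2, 0.4]
grip_width: 0.06
```

>>> {"method": "arm_command", "body": {
  "rows": "0.3 -20 25 -5 0 0 0; 0.3 -20 30 0 0 0 0; 0.3 -20 30 0 0 0 0; 0.3 -20 30 0 0 0 0; 0.3 -20 30 0 0 0 0"
}}

```text
time_s: 11.15
position: [0.4797, -0.0372, 0.2208]
tool_rot: [[0.978, 0.21, 0.003], [0.21, -0.978, -0.003], [0.003, 0.004, -1.0]]
ft_force: [1.2, -0.7, 0.3]
grip_width: 0.0597
```

>>> {"method": "arm_command", "body": {
  "rows": "0.3 -20 30 0 0 0 0; 0.3 -20 30 0 0 0 0; 0.3 -5 30 0 0 0 0; 0.3 0 30 0 0 0 0; 0.3 0 0 0 0 0 0"
}}

```text
time_s: 11.57
position: [0.4623, -0.1671, 0.2209]
tool_rot: [[0.979, 0.206, 0.004], [0.206, -0.979, -0.005], [0.003, 0.005, -1.0]]
ft_force: [0.2, -1.0, -0.7]
grip_width: 0.0595
```

```bash
python3 - <<'E'
from h import *
for n in("scene","top"):
    im=eyes.get_image(n)[:,:,::-1].copy(); cv2.imwrite(f"pics/{n}4.png",im)
    b={"scene":(245,140,345,240),"top":(160,122,260,222)}[n]; globals()[n]=cv2.resize(im[b[1]:b[3],b[0]:b[2]],(400,400),interpolation=cv2.INTER_CUBIC)
cv2.imwrite("pics/g4.png",np.hstack([scene,top]))
E
```

View pics/g4.png

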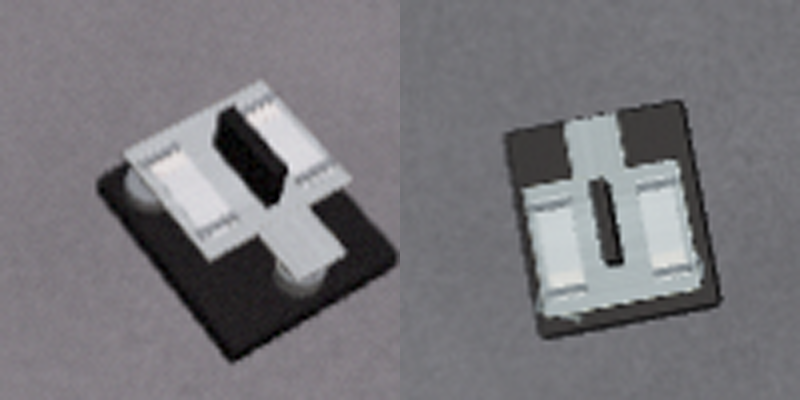

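Both views show the stage seated squarely on the base, with its nose over the cone and the rear over the groove and pad. I'll check this numerically.

```bash
python3 - <<'E'
from fit import *
from h import *
M=np.array([[82,20],[82,-20],[40,-58],[-58,-58],[40,58]])/1e3
W={"top":((160,122),[(565,120),(616,112),(677,160),(700,288),(522,188)],400),"scene":((245,140),[(345,250),(297,280),(210,262),(123,150),(354,184)],0)}
P={}
for n,(o,c,sh) in W.items():
    g=cv2.cvtColor(cv2.imread(f"pics/{n}4.png"),cv2.COLOR_BGR2GRAY)
    p=(np.array(c,np.float32)-[sh,0])/4+np.array(o)-.4
    q=cv2.cornerSubPix(g,p.astype(np.float32).reshape(-1,1,2),(2,2),(-1,-1),(3,50,.01))[:,0]; P[n]=q
    t,th,r=fit2(M,onz(n,q,.0553)); print(n,(q-p).round(1).tolist(),(t*1e3).round(1),th.round(2),np.abs(r*1e3).max().round(1))
X,e=tri(P["scene"],P["top"]); print("z",(X[:,2]*1e3).round(1),e); t,th,r=fit2(M,X); print("tri",(t*1e3).round(1),th.round(2))
A=np.c_[M,np.ones(5)]; print("tilt slopes",np.linalg.lstsq(A,X[:,2],rcond=None)[0].round(3))
# bystanders: image change away from arm
for n in("scene","top"):
    d=cv2.absdiff(cv2.imread(f"pics/{n}0.png"),cv2.imread(f"pics/{n}4.png")).max(2)
    for l,(u,v) in ({"rack":(600,228),"box":(565,400),"jar":(349,472)} if n=="scene" else {"rack":(190,305),"box":(311,169),"jar":(489,170)}).items():
        x,y=int(u*.64),int(v*.64); print(n,l,(d[y-16:y+17,x-16:x+17]>40).sum())
o=readout.observe();print(o["time_s"],o["ft_force"])
E
```

```text
top [[-0.0, 1.0], [-0.3, 0.3], [-0.7, -0.1], [-0.2, -0.3], [-0.2, 0.7]] [548.7 126.7] 12.11 2.4
scene [[0.4, 0.7], [-0.4, 0.7], [-0.3, -0.2], [0.0, 0.0], [0.0, 0.0]] [554.1 126.5] 10.83 1.7
z [50.1 47.6 46.9 52.7 43.1] [np.float64(0.649510147405465), np.float64(0.5091513165560286)]
tri [550.  128.2] 11.86
tilt slopes [-0.015 -0.034  0.048]
scene rack 0
scene box 0
scene jar 0
top rack 0
top box 0
top jar 0
11.6667 [ 0.70869586  1.0253728  -0.19781437]
```

```bash
python3 -c "
from rig import env
print(env.close_job())"
```

```text
the job is handed in; nothing more can be done
None
```

I gripped the stage top by its bar, carried it level to the imaging base, lowered it with the force watched, let go and backed the arm away. I handed the job in at about 11.7 s of the 42 s allowed; no verdict was reported.

**Seating:** First contact came about 1 mm above home, with a light push from the cone. A 0.8 mm nudge brought it down to about 0.4 mm above the expected home height, pressing with roughly 11 N, and then I released it. The wrist force was about zero afterwards.

**Last camera checks:**

| View | Stage (mm) | Yaw | Base (mm) | Yaw |
|---|---|---|---|---|
| Top | (548.7, 126.7) | 12.1° | (549.4, 125.8) | 11.9° |
| Scene | (554.1, 126.5) | 10.8° | (553.8, 126.1) | 10.6° |

Within each view the stage and base agree to about 1 mm. The pictures around the tube rack, jar and slide box showed no change in either view.

**What disagreed:**
- **Between the views:** they differ from each other by about 5 mm in x and 1.3° in yaw. I relied only on comparisons within one view.
- **Deck height:** triangulation put the deck top at 43–53 mm, against 55.3 mm expected. The same method read about 4 mm low at the start, and these points scatter by 5 mm, so it neither confirms nor rules out full seating. The evidence for the height is the arm's height and the contact force.

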